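# Seat the shaker's tube block on its locating pins

### The arm

A 7-joint arm with a two-finger parallel gripper is mounted at the origin on the work surface. World frame = base frame: x ahead of the robot, y to its left, z up, the work surface at z = 0. Lengths are in m, angles in rad, forces in N, time in s.
With the tool pointing down it reaches from about 0.4 to 0.875 m from the base axis. Payload 19.3 kg.
Tool frame: the origin (TCP) lies at the very end of the fingers, on their centre line; the grasp point (between the pads) lies 19 mm behind it; z points along the fingers, y is the line along which they close (so a half turn about z gives the same grasp; the last joint's range is limited). The gripper opens to 85 mm and grips with 20 to 120 N. Pads are 22 mm wide; open, the fingers measure 114 mm over their backs; the gripper's body (76 mm by 85 mm) begins 54 mm behind the grasp point. The pads swing forward as they close: fully open they stand 13 mm farther back than shut.
Start: joints at [1.145, 0.521, -0.036, 1.599, 0.021, 1.021, -0.113], TCP at [0.218, -0.586, 0.2] pointing down, gripper open.
Joint ranges: [-2.91, 2.91], [-0.3, 2.13], [-1.5, 1.42], [0.17, 2.43], [-1.26, 4.41], [0.16, 1.93], [-2.52, 2.52]. Speed limits (rad/s): [1.89, 1.89, 2.39, 2.39, 3.01, 3.01, 3.01].

### API

Orientations are given as [roll, pitch, yaw] about the fixed x, y, z axes, in that order (R = Rz(yaw) Ry(pitch) Rx(roll)).
In Python, from workcell import bot gives the robot as it stands.
- The arm moves only by the tool servo_tool, never from a script. Its argument "plan" is a list of rows, each a list of 7 numbers: the finger opening in cm, from 0 to 8.54, then the shift along the tool's x, y, z in cm, then the turn, a rotation vector about the tool's x, y, z in degrees. In form: [[fingers, x, y, z, wx, wy, wz], ...]. A call has 1 to 10 rows; each row is the pose to reach, as a shift and turn from the pose commanded when the call began, along the tool's axes at that moment; what a row does not reach only later rows make up. A row lasts 1/10 s, in which the tool goes at most 50 mm and 8.59 degrees, less where a joint would pass 70% of its speed; a pose out of reach is approached as far as the arm can. A call with a gripper value outside its range is refused whole. The fingers move at their own pace and stop on an object; "force" is the grip in N (left out, the last holds). Time passes only in rows, so rows that repeat a pose let the fingers close. It gives the time, the measured TCP pose, the force, the opening and the grip force at its end, in the units of the state.
- bot.observe(): the state, without advancing time (a new reading comes with each control period).
- bot.grab_frame(name): name is "side" or "top" or "wrist"; returns a dict with "frame" (480x640x3 uint8, blue, green, red), "mtx" (3x3 intrinsics, pixels), "R" (3x3) and "t" (3): a world point X has camera coordinates R X + t; the wrist camera has in their place "T_tool_cam" (4x4, takes a point from camera to tool coordinates, whose origin is the TCP and whose axes are the flange's). Camera axes: x right, y down, z forward; pixel columns grow to the right and rows downward; lengths in m; the calibration is good to about 2 mm. A picture is of the moment at which its call begins: read the wrist's pose just before it. There is no depth.
- bot.job_done(): hands the job in; it is judged then, once.
The state is a dict: "clock": time; "qpos": joint angles; "qd": joint speeds; "joint_efforts": joint torques, N m; "position": TCP position; "tool_rot": TCP orientation; "force": force on the tool from outside, world axes, zero at the start; "moment": the same for the moment, N m; "grip_width": finger opening in m; "finger_force": force on a finger pad.
Only numpy, scipy, OpenCV 4.12 (cv2) and the standard library are available. Lean on these libraries where they do the work, as an engineer would, in place of code of your own. Each camera call takes 0.05 s, during which the arm holds its last target. There are 200 camera calls.

### The job

The aluminium tube block on the laboratory shaker was put down out of register and rides on the deck's two locating pins. Nudge it sideways with the fingertips until both of its end holes have dropped over the pins and it sits flat and flush on the deck; it is only pushed, never lifted. Leave the tip box, bottle, beaker and tube rack where they stand, and come away clear.

Things in the scene. Friction and masses are not known exactly. Their poses are not given: they have to be found in the camera images.
- deck_centre (a point): Centre of the upper face of the shaker's deck: a level dark-grey plate, 184 mm (x) by 222 mm (y), 105 mm above the bench, on a white bench shaker that is fixed (236 mm wide, 11 mm lower around the deck; low sloping console on its -x side). Axes: z up, y along the line of the two pins, x across it, away from the console. Seated, the block lies centred on the deck, axes parallel.
- pin_left (a point): Top of the steel locating pin at the deck's +y side, 66 mm from the deck's centre: upright, 10 mm in diameter, with a hemispherical nose, 8 mm proud of the deck (this point lies 8 mm above it). Hidden under the block at the start. The nose guides a hole in once it is within about 5 mm; seated, the pins stop the block from sliding further.
- pin_right (a point): Top of the same kind of pin at the deck's -y side, 66 mm from the deck's centre.
- block: Loose aluminium tube block, 0.65-0.9 kg. Base plate 92 mm (x) by 164 mm (y), 10 mm thick; on its middle a 92 x 104 x 22 mm body with 24 wells, leaving a 30 mm flange at each y end. Origin: centre of underside, z up. Starts 16-30 mm off to the deck's -x, up to 8 mm in y and 0.1 rad askew, propped on both pins, -x edge down on the deck, tilted about 0.1 rad; slides under a few N, stays where left.
- hole_left (a point): Centre of the locating hole in the block's +y flange, at the underside: round through hole, 13 mm in diameter, 66 mm from the block's centre along its y, 10 mm deep. It belongs on the left pin.
- hole_right (a point): The same for the hole in the block's -y flange; it belongs on the right pin.
- tip_box: Bystander, loose: pipette-tip box with a clear lid, 84 x 122 x 84 mm high, on the bench beside the shaker at its +y side. Origin: centre of its underside.
- reagent_bottle: Bystander, loose: small squat bottle, 50 mm in diameter, 105 mm high, on the bench at the shaker's -y side. Origin: centre of its underside.
- beaker: Bystander, loose: glass beaker, 68 mm in diameter, 85 mm high, on the bench at the shaker's -y side. Origin: centre of its underside.
- tube_rack: Bystander, loose: rack of capped tubes, 78 x 166 x 74 mm high, on the bench behind the shaker (its +x side). Origin: centre of its underside.
Not all that is in view belongs to the job. There is more than one size of the block; the job needs the largest.

How it is judged:
At the end, for the whole second after the job is handed in: Both holes are over their pins (centres within 3 mm), the block's underside is within 1.5 mm of the deck, it is level within 0.025 rad and square to the deck within 0.05 rad, at rest and left alone; tip box, bottle, beaker and rack are where they were (horizontal distance between hole_left and pin_left below 0.003 m and horizontal distance between hole_right and pin_right below 0.003 m and z of block in the frame of deck_centre below 0.0015 m and angle between block's own z axis and vertical below 0.025 rad and angle between the y axis of block and the y axis of deck_centre, either way round below 0.05 rad and linear speed of block below 0.01 m/s); the robot touches nothing.
It fails at once if the block is lifted: its origin more than 15 mm above the deck (the pins are 8 mm tall) (z of block in the frame of deck_centre above 0.015 m).
It fails at once if the block is tipped up by more than 0.3 rad (angle between block's own z axis and vertical above 0.3 rad).
It fails at once if the tip box, bottle, beaker or tube rack is moved by more than 15 mm (distance of any of tip_box, reagent_bottle, beaker, tube_rack from where it was at the start of the episode above 0.015 m).
It also fails if it takes over 64 s, if anything falls off the work surface, if the arm or the gripper's body presses on something with over 40 N, if the wrist force passes 120 N, or if a joint passes its speed limit or range.

## Working session

There is one attempt and no reset: what is moved stays moved. The work goes in short steps, Python scripts to look and compute and a tool call to move; the robot and the scene stay as the last step left them, time stands still between calls to the robot, and variables do not carry over. Pictures are saved under pics/ and viewed, at most 10 in all, crops included, and the job is handed in when it is done.

Besides the shell and the picture viewer there is one more tool, called after "Emit:" as name(argument=value, ...) on one line, values as JSON. servo_tool: Moves the arm, as the interface text tells. Its arguments: {"type":"object","properties":{"plan":{"type":"array","items":{"type":"array","items":{"type":"number"}}},"force":{"type":"number"}},"required":["plan"]}

```bash
mkdir -p pics; ls
python3 - <<'E'
from workcell import bot
import cv2,numpy as np
o=bot.observe();print(o)
a=[]
for n in("side","top"):
    f=bot.grab_frame(n);cv2.imwrite(f"pics/{n}0.png",f["frame"]);print(n,f["mtx"],f["R"],f["t"])
    np.savez(f"{n}0.npz",**{k:np.array(v) for k,v in f.items()})
E
```

```text
pics
{'clock': 0.0, 'qpos': array([ 1.14480157,  0.5220319 , -0.03633181,  1.60000831,  0.02120786,
        1.02112677, -0.11279604]), 'qd': array([ 0.00016552, -0.00014776, -0.0005704 ,  0.00050275,  0.00073702,
        0.00039861,  0.00059019]), 'joint_efforts': array([ 6.44838528e-04, -9.27101684e+01,  1.98048681e+00, -3.69917822e+01,
        1.79089140e-02,  8.32778140e-03,  7.61178853e-06]), 'position': array([ 0.21753631, -0.58550711,  0.19991446]), 'tool_rot': array([-3.14040709e+00,  9.07662401e-05,  3.55796740e-01]), 'force': array([ 0.3374741 ,  0.4817281 , -0.25274505]), 'moment': array([-0.03573908,  0.06947412,  0.00095498]), 'finger_force': 0.0, 'grip_width': 0.0853897776379585}
side [[473.06682962   0.         321.53459316]
 [  0.         473.06682962 238.74694838]
 [  0.           0.           1.        ]] [[-0.83149924 -0.55510186 -0.02170112]
 [-0.35526776  0.56138288 -0.74741828]
 [ 0.42707591 -0.61376802 -0.66399923]] [0.49271407 0.21961972 0.67703824]
top [[479.84904094   0.         314.42627985]
 [  0.         479.84904094 246.91146804]
 [  0.           0.           1.        ]] [[ 0.02686131 -0.99954979  0.01336769]
 [-0.99091294 -0.02838751 -0.13147504]
 [ 0.13179532 -0.00971463 -0.99122935]] [0.028568   0.57660158 0.89175256]
```

View pics/side0.png

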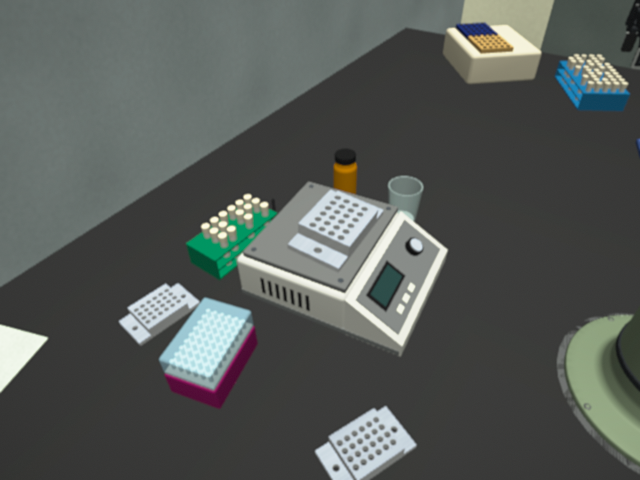

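View pics/top0.png

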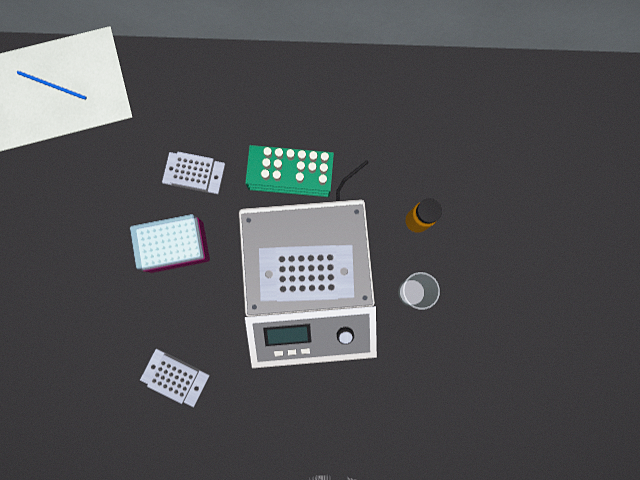

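The side view shows the block on the deck, shifted towards the console. In the top view the deck screws are at about (249,220), (357,212), (254,307) and (365,297), and the block spans about (260..354, 246..300). I'll measure these by mask.

```bash
cat > h.py <<'E'
import numpy as np,cv2
from workcell import bot
from scipy.spatial.transform import Rotation as Ro
def ray(f,uv,z):
    uv=np.atleast_2d(np.float64(uv)); d=np.c_[uv,np.ones(len(uv))]@np.linalg.inv(f["mtx"]).T@f["R"]
    c=-f["R"].T@f["t"]; return c+d*((z-c[2])/d[:,2])[:,None]
def proj(f,X):
    p=(np.atleast_2d(X)@f["R"].T+f["t"])@f["mtx"].T; return p[:,:2]/p[:,2:]
def wrist():
    o=bot.observe(); f=dict(bot.grab_frame("wrist")); T=np.eye(4); T[:3,:3]=Ro.from_euler("xyz",o["tool_rot"]).as_matrix(); T[:3,3]=o["position"]
    M=np.linalg.inv(T@f["T_tool_cam"]); f["R"]=M[:3,:3]; f["t"]=M[:3,3]; return f
E
python3 - <<'E'
from h import *
f=dict(np.load("top0.npz")); im=f["frame"]
c=cv2.resize(im[190:380,225:390],None,fx=3.6,fy=3.1,interpolation=cv2.INTER_CUBIC)
c=cv2.resize(im[195:325,230:385],None,fx=5,fy=4.6,interpolation=cv2.INTER_CUBIC)
cv2.imwrite("pics/c.png",c)
for p in [(249,220),(357,212),(254,307),(365,297),(268,274),(344,271),(300,225),(300,330)]: print(p,im[p[1],p[0]],ray(f,p,.105).round(3))
hsv=cv2.cvtColor(im,cv2.COLOR_BGR2HSV)
print(hsv[225,300],hsv[250,270],hsv[310,250])
E
```

```text
(249, 220) [97 86 83] [[0.612 0.165 0.105]]
(357, 212) [94 83 79] [[ 0.633 -0.03   0.105]]
(254, 307) [97 88 85] [[0.457 0.149 0.105]]
(365, 297) [93 86 80] [[ 0.48  -0.047  0.105]]
(268, 274) [167 165 168] [[0.516 0.127 0.105]]
(344, 271) [166 163 164] [[ 0.525 -0.009  0.105]]
(300, 225) [159 158 160] [[0.606 0.072 0.105]]
(300, 330) [82 78 53] [[0.419 0.067 0.105]]
[165   3 160] [113  32 217] [  0   0 170]
```

View pics/c.png

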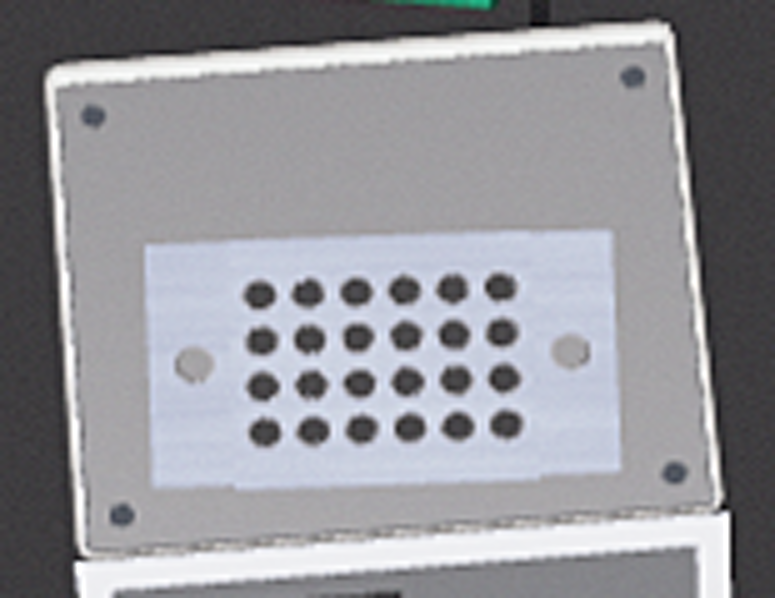

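The crop shows four corner screws and two grey through-holes in the block at crop (194,364) and (570,351). I'll take centroids of the screws, holes and wells in both views.

```bash
cat >> h.py <<'E'
def blob(f,uv,r,kind):
    im=cv2.GaussianBlur(f["frame"],(3,3),0).astype(float); u,v=np.round(uv).astype(int); p=im[v-r:v+r+1,u-r:u+r+1]
    g=p.mean(2) if kind=="dark" else p[...,0]-p[...,2]*.5   # hole: less blue than the block
    w=np.clip(np.median(np.r_[g[0],g[-1],g[:,0],g[:,-1]])-g,0,None); w[w<.4*w.max()]=0
    yy,xx=np.mgrid[-r:r+1,-r:r+1]; return np.array([u+(w*xx).sum()/w.sum(),v+(w*yy).sum()/w.sum()])
E
python3 - <<'E'
from h import *
f=dict(np.load("top0.npz")); s=dict(np.load("side0.npz"))
S=np.array([blob(f,(230+x/5,195+y/4.6),5,"dark") for x,y in[(93,116),(633,76),(121,515),(675,472)]])
P=ray(f,S,.105);print("scr\n",P.round(4));c=P.mean(0)
y=(P[0]-P[1]+P[2]-P[3]);yaw=np.arctan2(-y[0],y[1]);print("deck",c,yaw,np.linalg.norm(P-c,axis=1))
H=np.array([blob(f,(230+x/5,195+y/4.6),5,"hole") for x,y in[(194,364),(570,351)]])
Q=ray(f,H,.105+.01+.006);print("holes",H,Q.round(4));d=Q[0]-Q[1];print(np.linalg.norm(d),np.arctan2(-d[0],d[1]))
X=np.array([np.cos(yaw),np.sin(yaw),0]);Y=np.array([-X[1],X[0],0])
for q in Q: print("rel deck mm",(q-c)@X*1e3,(q-c)@Y*1e3)
W=np.array([blob(f,(230+x/5,195+y/4.6),4,"dark") for x,y in[(260,294),(500,287),(265,431),(507,424)]])
w=ray(f,W,.105+.032+.005);d=w[0]-w[1]+w[2]-w[3];m=w.mean(0);print("wells",m,(m-c)@X*1e3,(m-c)@Y*1e3,np.arctan2(-d[0],d[1])-yaw)
print("deck corners in side",proj(s,P).round(1), proj(s,Q).round(1))
E
```

```text
scr
 [[ 0.6126  0.1662  0.105 ]
 [ 0.6341 -0.0289  0.105 ]
 [ 0.4575  0.1491  0.105 ]
 [ 0.479  -0.0459  0.105 ]]
deck [0.54578606 0.0601285  0.105     ] 0.11002882512128456 [0.12531501 0.12540258 0.12539187 0.12526434]
holes [[268.23200233 273.90921014]
 [343.76555455 271.12203186]] [[ 0.5147  0.1248  0.121 ]
 [ 0.5232 -0.0072  0.121 ]]
0.13223302268792705 0.06487096635424114
rel deck mm -23.843613311236318 67.67926945910875
rel deck mm -29.812944182709142 -64.4189492197694
wells [0.51702726 0.05857136 0.142     ] -28.755877995223145 1.6101897305527249 -0.04676371716588254
deck corners in side [[253.  249.1]
 [310.6 185.8]
 [339.7 280.2]
 [387.7 207.9]] [[317.  249.2]
 [355.4 203.9]]
```

Emit:
servo_tool(plan=[[8.54, 12, -12, -6, 0, 0, 4], [8.54, 48.6, -49.7, -6, 0, 0, 14.1], [8.54, 48.6, -49.7, -6, 0, 0, 14.1], [8.54, 48.6, -49.7, -6, 0, 0, 14.1], [8.54, 48.6, -49.7, -6, 0, 0, 14.1], [8.54, 48.6, -49.7, -6, 0, 0, 14.1], [8.54, 48.6, -49.7, -6, 0, 0, 14.1], [8.54, 48.6, -49.7, -6, 0, 0, 14.1], [8.54, 48.6, -49.7, -6, 0, 0, 14.1], [8.54, 48.6, -49.7, -6, 0, 0, 14.1]])

```text
clock: 1.1
position: [0.4197, -0.1307, 0.2474]
tool_rot: [3.141, -0.0, 0.11]
force: [1.9, -0.6, -0.2]
grip_width: 0.0855
finger_force: 0.0
```

Emit:
servo_tool(plan=[[8.54, 5.7, -17.6, 0, 0, 0, 0], [8.54, 5.7, -17.6, 0, 0, 0, 0], [8.54, 5.7, -17.6, 0, 0, 0, 0], [8.54, 5.7, -17.6, 0, 0, 0, 0], [8.54, 5.7, -17.6, 0, 0, 0, 0], [8.54, 5.7, -17.6, 0, 0, 0, 0], [8.54, 5.7, -17.6, 0, 0, 0, 0]])

```text
clock: 1.8
position: [0.4566, 0.0476, 0.247]
tool_rot: [3.141, 0.001, 0.109]
force: [-0.1, 0.9, 0.9]
grip_width: 0.0853
finger_force: 0.0
```

Run:
```python
from h import *
f=wrist();cv2.imwrite("pics/w1.png",f["frame"]);np.savez("w1.npz",**f);o=bot.observe();print(o["position"],o["tool_rot"],-f["R"].T@f["t"],f["R"])
c=np.array([.5458,.0601,.105]);a=.11;X=np.array([np.cos(a),np.sin(a),0]);Y=np.array([-X[1],X[0],0])
for x,y in[(-28,0),(-73,52),(-73,-52),(0,66),(0,-66)]:print((x,y),proj(f,c+X*x/1e3+Y*y/1e3))
```

```text
[0.45662644 0.04742783 0.24709277] [3.14125223e+00 3.58218549e-04 1.08072316e-01] [0.53830702 0.05718355 0.42041617] [[ 0.10810535 -0.99413858  0.00131341]
 [-0.94237384 -0.10205537  0.31861615]
 [-0.31661457 -0.03568184 -0.94788292]]
(-28, 0) [[313.04140327 137.82888984]]
(-73, 52) [[251.67638568 192.98469754]]
(-73, -52) [[374.84474    192.74723614]]
(0, 66) [[228.58004465 101.04525629]]
(0, -66) [[397.17251043 100.74923971]]
```

View pics/w1.png

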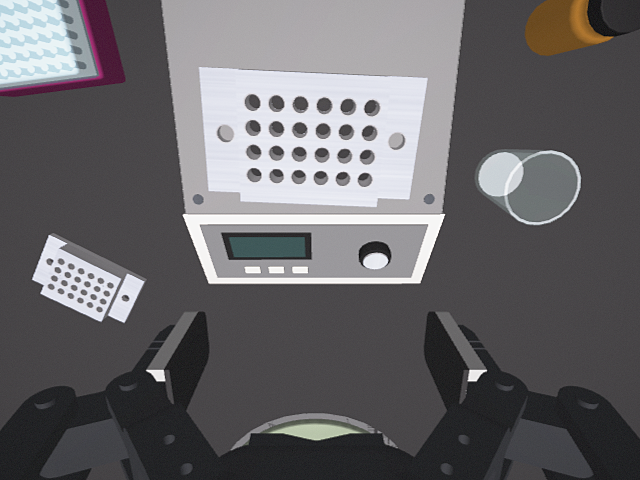

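The wrist view shows the block with its holes at (226,133) and (397,141) and the near screws at (198,199) and (429,199). The open fingertips are near row 315. I'll cross-check with these.

Run:
```python
from h import *
f=dict(np.load("w1.npz"))
c=np.array([.5458,.0601,.105]);a=.11;X=np.array([np.cos(a),np.sin(a),0]);Y=np.array([-X[1],X[0],0])
rel=lambda P:np.c_[(P-c)@X,(P-c)@Y]*1e3
S=[blob(f,p,9,"dark") for p in[(198,199),(429,199)]];print("screws (expect -78,+-98)",S,rel(ray(f,S,.105)).round(1))
H=[blob(f,p,11,"hole") for p in[(226,133),(397,141)]];print("holes",H,rel(ray(f,H,.121)).round(1))
print("body -x corners top",rel(ray(f,[(241,202),(379,207)],.137)).round(1),"plate -x corners",rel(ray(f,[(210,190),(412,200)],.115)).round(1))
print("shaker edge",rel(ray(f,[(183,214),(445,214),(210,283),(418,283)],.1)).round(1))
```

```text
screws (expect -78,+-98) [array([197.79265498, 198.92977024]), array([428.82837093, 198.63050892])] [[-78.   98. ]
 [-78.2 -98.1]]
holes [array([224.10739732, 133.52535624]), array([397.02153633, 141.28290421])] [[-23.7  67.7]
 [-29.7 -64.6]]
body -x corners top [[-73.4  55.1]
 [-77.5 -50.7]] plate -x corners [[-68.4  84.1]
 [-77.  -81.3]]
shaker edge [[ -92.5  113.8]
 [ -93.  -115. ]
 [-158.7   96.3]
 [-159.2  -97. ]]
```

Run:
```python
from h import *
f=dict(bot.grab_frame("wrist"));M=np.linalg.inv(f["T_tool_cam"]);f["R"]=M[:3,:3];f["t"]=M[:3,3]
for z in(0,-.013,-.026):
  print(z,proj(f,[[x,s*y,z] for s in(-1,1) for y in(.0427,.057) for x in (.011,)]).round(0).tolist())
```

```text
0 [[231.0, 264.0], [202.0, 264.0], [404.0, 264.0], [432.0, 264.0]]
-0.013 [[225.0, 274.0], [194.0, 274.0], [410.0, 274.0], [441.0, 274.0]]
-0.026 [[218.0, 287.0], [184.0, 287.0], [417.0, 287.0], [450.0, 287.0]]
```

Run:
```python
from h import *
f=dict(bot.grab_frame("wrist"));M=np.linalg.inv(f["T_tool_cam"]);f["R"]=M[:3,:3];f["t"]=M[:3,3]
for x in(.011,-.011):
  for z in(0,-.013,-.032,-.045,-.06): print(x,z,proj(f,[[x,-.0427,z],[x,-.057,z]]).round(0).tolist())
cv2.imwrite("pics/w2.png",cv2.resize(f["frame"][270:450,100:330],None,fx=3,fy=3,interpolation=cv2.INTER_CUBIC))
print(bot.observe()["clock"])
```

```text
0.011 0 [[231.0, 264.0], [202.0, 264.0]]
0.011 -0.013 [[225.0, 274.0], [194.0, 274.0]]
0.011 -0.032 [[214.0, 293.0], [180.0, 293.0]]
0.011 -0.045 [[206.0, 309.0], [168.0, 309.0]]
0.011 -0.06 [[194.0, 330.0], [152.0, 330.0]]
-0.011 0 [[234.0, 303.0], [206.0, 303.0]]
-0.011 -0.013 [[228.0, 316.0], [198.0, 316.0]]
-0.011 -0.032 [[219.0, 339.0], [185.0, 339.0]]
-0.011 -0.045 [[211.0, 358.0], [175.0, 358.0]]
-0.011 -0.06 [[200.0, 383.0], [160.0, 383.0]]
1.95
```

View pics/w2.png

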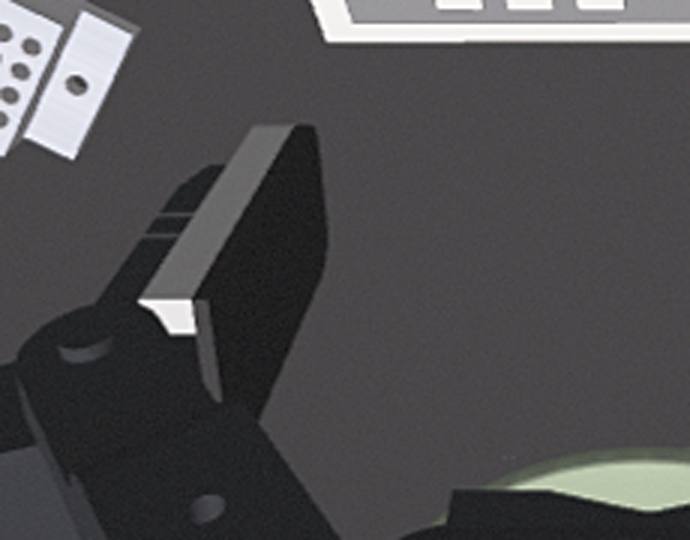

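The tip edge in the wrist view, at about (202,312) to (209,358), suggests the open tips sit well behind the TCP. I'll check against the side camera.

Run:
```python
from h import *
o=bot.observe();T=Ro.from_euler("xyz",o["tool_rot"]).as_matrix()
f=dict(bot.grab_frame("side"))
for z in(0,-.013,-.03,-.045):
  print(z,proj(f,[T@[x,y,z]+o["position"] for y in(-.0427,.0427) for x in(.011,-.011)]).round(0).tolist())
p=proj(f,o["position"])[0].astype(int);print(p)
u,v=p; cv2.imwrite("pics/s2.png",cv2.resize(f["frame"][v-120:v+60,u-110:u+110],None,fx=3.3,fy=3.3,interpolation=cv2.INTER_CUBIC));print(u-110,v-120)
```

```text
0 [[359.0, 182.0], [374.0, 186.0], [382.0, 153.0], [396.0, 156.0]]
-0.013 [[359.0, 174.0], [374.0, 178.0], [383.0, 145.0], [397.0, 148.0]]
-0.03 [[360.0, 164.0], [375.0, 167.0], [383.0, 135.0], [398.0, 138.0]]
-0.045 [[360.0, 154.0], [375.0, 158.0], [384.0, 125.0], [399.0, 129.0]]
[378 168]
268 48
```

View pics/s2.png

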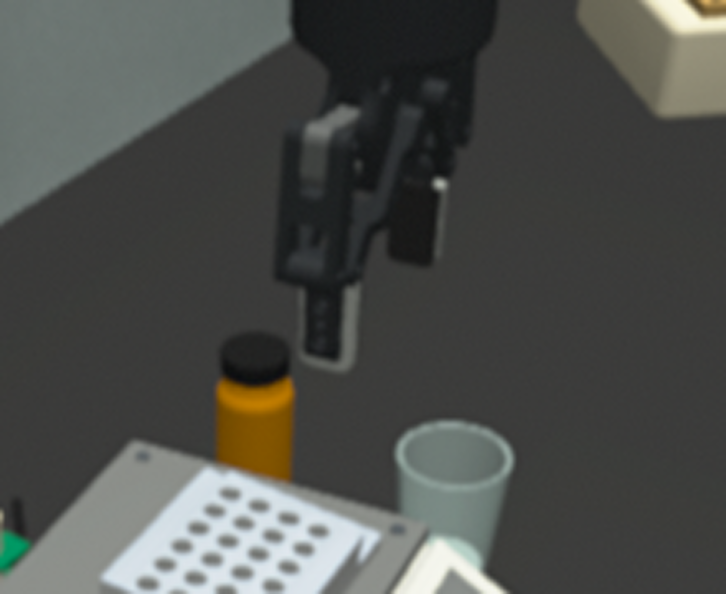

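Both views put the open fingertips about 42 mm behind the TCP, so I'll work with that. I'll go down in two stages with a 10° tilt, so that the tips lead.

Emit:
servo_tool(plan=[[8.54, 0.3, -0.3, 3, 0, 4, 0], [8.54, 0.3, -0.3, 6, 0, 8, 0], [8.54, 0.3, -0.3, 9, 0, 10, 0], [8.54, 0.3, -0.3, 12, 0, 10, 0], [8.54, 0.3, -0.3, 14, 0, 10, 0], [8.54, 0.3, -0.3, 16, 0, 10, 0], [8.54, 0.3, -0.3, 16, 0, 10, 0], [8.54, 0.3, -0.3, 16, 0, 10, 0]])

```text
clock: 2.8
position: [0.4595, 0.0517, 0.0875]
tool_rot: [3.141, -0.174, 0.11]
force: [0.4, 0.4, -0.1]
grip_width: 0.0854
finger_force: 0.0
```

```bash
cat >> h.py <<'E'
c=np.array([.5458,.0601,.105]);a=.11;X=np.array([np.cos(a),np.sin(a),0]);Y=np.array([-X[1],X[0],0])
rel=lambda P:np.c_[(np.atleast_2d(P)-c)@X,(np.atleast_2d(P)-c)@Y,np.atleast_2d(P)[:,2]-c[2]]*1e3
E
python3 - <<'E'
from h import *
o=bot.observe();T=Ro.from_euler("xyz",o["tool_rot"]).as_matrix();print(rel(o["position"]),o["tool_rot"],o["force"])
f=dict(bot.grab_frame("side"))
t=np.array([T@[x,y,-.042]+o["position"] for y in(-.0427,.0427) for x in(.011,-.011)]);print(rel(t).round(1),proj(f,t).round(0).tolist())
p=proj(f,t).mean(0).astype(int)
u,v=p; u0,v0=u-90,v-75;cv2.imwrite("pics/s3.png",cv2.resize(f["frame"][v0:v0+145,u0:u0+190],None,fx=4,fy=4,interpolation=cv2.INTER_CUBIC));print(u0,v0)
E
```

```text
[[-86.71529469   1.15408503 -17.46647073]] [ 3.14148872 -0.17410644  0.10951302] [ 0.38182262  0.38815356 -0.11092361]
[[ -83.1   43.9   25.8]
 [-104.8   43.9   22. ]
 [ -83.2  -41.5   25.8]
 [-104.8  -41.5   22. ]] [[358.0, 247.0], [371.0, 253.0], [379.0, 215.0], [391.0, 221.0]]
284 158
```

View pics/s3.png

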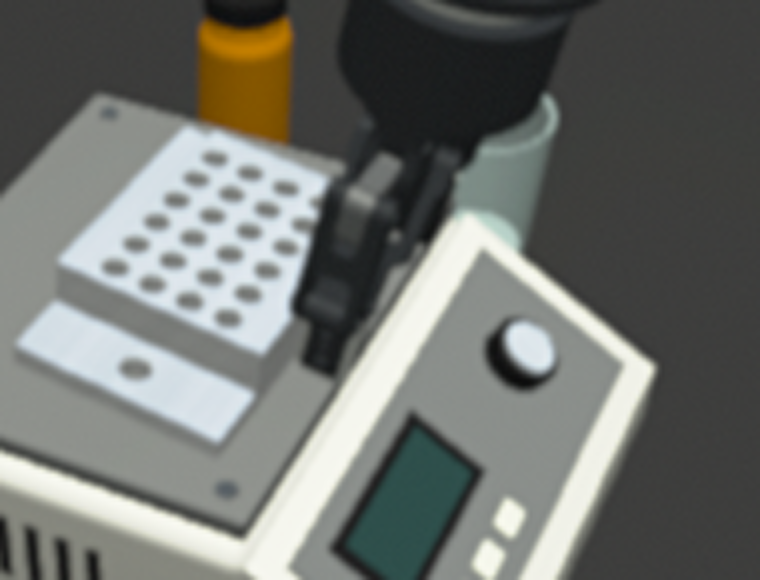

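The near tip is at crop (303–332, 360–375), as predicted, and clear of the block. I'll lower 15 mm.

Emit:
servo_tool(plan=[[8.54, -0.09, 0, 0.5, 0, 0, 0], [8.54, -0.17, 0, 1.0, 0, 0, 0], [8.54, -0.26, 0, 1.48, 0, 0, 0], [8.54, -0.26, 0, 1.48, 0, 0, 0]])

```text
clock: 3.25
position: [0.4592, 0.0518, 0.0716]
tool_rot: [3.141, -0.174, 0.11]
force: [0.2, 0.5, 0.1]
grip_width: 0.0855
finger_force: 0.0
```

Emit:
servo_tool(plan=[[8.54, 0.3, 0, 0.05, 0, 0, 0], [8.54, 0.6, 0, 0.11, 0, 0, 0], [8.54, 0.9, 0, 0.16, 0, 0, 0], [8.54, 1.2, 0, 0.21, 0, 0, 0], [8.54, 1.5, 0, 0.26, 0, 0, 0], [8.54, 1.8, 0, 0.32, 0, 0, 0], [8.54, 2.1, 0, 0.37, 0, 0, 0], [8.54, 2.4, 0, 0.42, 0, 0, 0], [8.54, 2.7, 0, 0.47, 0, 0, 0], [8.54, 2.7, 0, 0.47, 0, 0, 0]])

```text
clock: 4.25
position: [0.4875, 0.0551, 0.0724]
tool_rot: [-3.141, -0.175, 0.11]
force: [-0.6, 0.3, 0.4]
grip_width: 0.0852
finger_force: 0.0
```

```bash
cat > look.py <<'E'
from h import *
import sys
o=bot.observe();print("tcp",rel(o["position"]),o["force"])
f=wrist();cv2.imwrite(f"pics/{sys.argv[1]}.png",f["frame"]);g=dict(bot.grab_frame("top"));np.savez("wl.npz",**f);np.savez("tl.npz",**g)
im=np.vstack([cv2.resize(g["frame"][195:325,230:385],(477,400),interpolation=cv2.INTER_CUBIC)]);w=cv2.resize(f["frame"],(320,240))
cv2.imwrite(f"pics/{sys.argv[1]}.png",np.hstack([im,np.vstack([w,np.zeros((160,320,3),np.uint8)])]))
E
python3 look.py l1
```

```text
tcp [[-58.51476767   1.39330492 -32.64542337]] [-0.56769162  0.32487647  0.35948365]
```

View pics/l1.png

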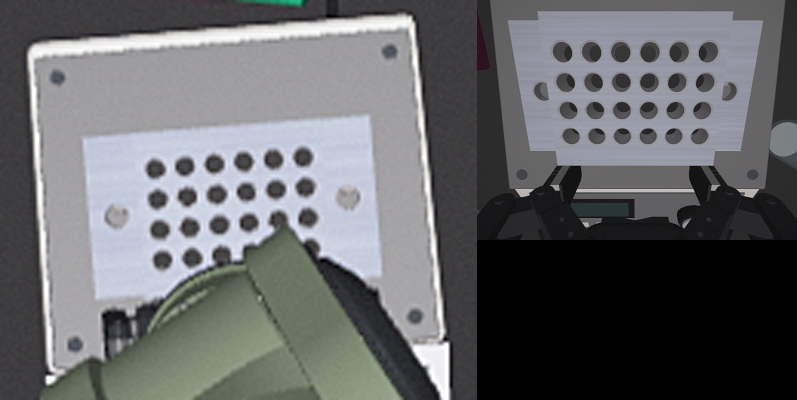

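The block has moved and looks square. In the left part of the picture the holes are at (116,216) and (347,197).

Run:
```python
from h import *
f=dict(np.load("tl.npz"))
H=[blob(f,p,5,"hole") for p in[(267.7,265.2),(342.8,259)]];Q=rel(ray(f,H,.12));print(H,Q.round(1),(Q[1]-Q[0])[0]/132)
```

```text
[array([267.32842999, 264.96944837]), array([342.62698651, 258.81109445])] [[ -8.   68.3  15. ]
 [ -8.  -64.4  15. ]] 0.0002185328331416872
```

Emit:
servo_tool(plan=[[8.54, 0.15, 0, 0.03, 0, 0, 0], [8.54, 0.3, 0, 0.05, 0, 0, 0], [8.54, 0.45, 0, 0.08, 0, 0, 0], [8.54, 0.6, 0, 0.11, 0, 0, 0], [8.54, 0.7, 0, 0.12, 0, 0, 0], [8.54, 0.7, 0, 0.12, 0, 0, 0], [8.54, 0.7, 0, 0.12, 0, 0, 0]])

```text
clock: 5.05
position: [0.4937, 0.0556, 0.0722]
tool_rot: [3.142, -0.174, 0.11]
force: [-0.3, -0.3, 0.4]
grip_width: 0.0857
finger_force: 0.0
```

```bash
cat > m.py <<'E'
from h import *
f=dict(bot.grab_frame("top"));np.savez("tl.npz",**f);o=bot.observe();print("tcp",rel(o["position"]),o["force"])
# expected hole centres, refined by blob
p=proj(f,[c+Y*s*.066+Z for s in(1,-1) for Z in [np.array([0,0,.01])]])
H=[blob(f,blob(f,q,6,"hole"),5,"hole") for q in p];Q=rel(ray(f,H,.113));print(p,H,Q.round(1))
E
python3 m.py
```

```text
tcp [[-52.28342617   1.2704518  -32.78180705]] [ 0.73222747 -0.22376627  0.26509983]
[[268.52432937 260.64296824]
 [342.88850058 254.59302593]] [array([268.38532359, 260.75900352]), array([342.77179703, 254.84749089])] [[  0.   66.4   8. ]
 [ -0.2 -65.9   8. ]]
```

Both holes now read within 0.2 mm of the pins. I'll back off and lift clear.

Emit:
servo_tool(plan=[[8.54, -0.6, 0, -0.1, 0, 0, 0], [8.54, -1.4, 0, -0.25, 0, 0, 0], [8.54, -1.8, 0, -0.32, 0, 0, 0], [8.54, -1.6, 0, -2.3, 0, 0, 0], [8.54, -1.3, 0, -5.3, 0, 0, 0], [8.54, -1.3, 0, -9.5, 0, 0, 0], [8.54, -1.3, 0, -13, 0, 0, 0], [8.54, -1.3, 0, -16, 0, 0, 0], [8.54, -1.3, 0, -16, 0, 0, 0], [8.54, -1.3, 0, -16, 0, 0, 0]])

```text
clock: 6.1
position: [0.4533, 0.0509, 0.2279]
tool_rot: [3.141, -0.176, 0.109]
force: [0.3, -0.7, -0.6]
grip_width: 0.0853
finger_force: 0.0
```

```bash
python3 m.py
python3 - <<'E'
from h import *
s=dict(bot.grab_frame("side"));w=wrist();
# block corners if seated
K=[c+X*x*.046+Y*y*h[0]+np.array([0,0,h[1]]) for h in((.082,.010),(.052,.032),(.082,0)) for x,y in((-1,1),(1,1),(-1,-1),(1,-1))]
out=[]
for f,(u,v,W,H),k in((s,(265,165,160,125),2.5),(w,(0,0,0,0),0)):
    im=f["frame"]
    if not k:
        p=proj(f,K);u,v=np.maximum(p.min(0).astype(int)-15,0);W,H=(p.max(0).astype(int)+15)-[u,v];k=400/W;k=min(k,2.5)
    im=cv2.resize(im[v:v+H,u:u+W],None,fx=k,fy=k,interpolation=cv2.INTER_CUBIC)
    for q in (proj(f,K)-[u,v])*k: cv2.circle(im,tuple(int(i) for i in q),2,(0,0,255),-1)
    out.append(im)
h=max(i.shape[0] for i in out)
cv2.imwrite("pics/fin.png",np.hstack([cv2.copyMakeBorder(i,0,h-i.shape[0],0,0,0) for i in out])[:600,:800])
E
```

```text
tcp [[-93.18351214   1.10891694 122.1882101 ]] [ 0.54352436 -0.64376614  0.8395132 ]
[[268.52432937 260.64296824]
 [342.88850058 254.59302593]] [array([268.40227088, 260.76966748]), array([342.82381222, 254.85548643])] [[  0.   66.4   8. ]
 [ -0.2 -66.    8. ]]
```

View pics/fin.png

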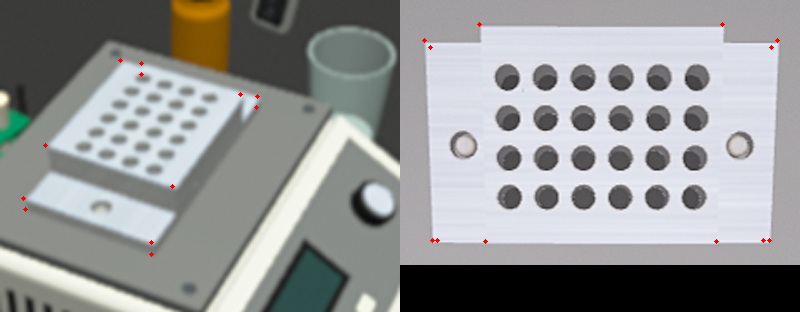

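The projected corners of a seated block match the image in both views. The bright pins sit centred in the holes at (464,146) and (739,146), and the arm is clear, so I'll hand in.

```bash
python3 -c "
from workcell import bot
print(bot.job_done())"
```

```text
the job is handed in; nothing more can be done
None
```

The job is handed in: the tube block sits flat over both pins, hole centres within about 0.5 mm by camera, and the arm is clear after 6 s; I saw no contact with the bystanders, but didn't re-measure them, and no verdict came back.

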